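# Counter-hold the bolt behind the bracket

## Robot

A 6-joint arm with a two-finger parallel gripper is mounted at the origin on the work surface. World frame = base frame: x ahead of the robot, y to its left, z up, the work surface at z = 0. Lengths are in m, angles in degrees, forces in N, time in s.
With the tool pointing down it reaches from about 0.375 to 0.9 m from the base axis. Payload 3.1 kg.
Tool frame: the origin (TCP) lies midway between the tips of the shut fingers; the grasp point (between the pads) lies bot.hold_point_z behind it (bot.hold_point_z is the distance from the TCP to the grasp point, in m); z points along the fingers, y is the direction in which the jaws open and shut (so a half turn about z gives the same grasp; the last joint's range is limited). The gripper opens to 87 mm and grips with 3 to 60 N. Pads are 19 mm wide; open, the fingers measure 117 mm over their backs; the gripper's body (75 mm by 190 mm) begins 51 mm behind the grasp point.
Start: joints at [63.971, 30.224, 82.088, -0, 67.689, -10.227], TCP at [0.17, 0.601, 0.223] pointing down, gripper open.
Joint ranges: [-176.69, 176.69], [-43.24, 126.21], [12.49, 139.97], [-82, 262], [0, 151.66], [-163.58, 163.58]. Speed limits (degrees/s): [159.86, 159.86, 180, 180, 180, 180].

## Interface

Orientations are given as a 3x3 rotation matrix whose columns are the frame's x, y, z axes.
In Python, from rig import bot, vision, order gives the robot as it stands. The module is installed in compiled form; this text tells all that it offers.
- The arm moves only by the tool move_arm, never from a script. Its argument "moves" is a list of rows, each an object of numbers: "hand": the finger opening in mm, from 0 to 87; "x", "y", "z": the shift along the tool's x, y, z in units of 25 mm (1.0 is 25 mm); "wx", "wy", "wz": the turn, a rotation vector about the tool's x, y, z in degrees. In form: [{"hand": .., "x": .., "y": .., "z": .., "wx": .., "wy": .., "wz": ..}, ...]. A call has 1 to 20 rows; each row shifts and turns the commanded pose from where the row before left it, along the tool's axes as they then stand; what a row does not reach is not made up. A row lasts 1/10 s, in which the tool goes at most 50 mm and 8.59 degrees, less where a joint would pass 70% of its speed; a pose out of reach is approached as far as the arm can. A call is refused whole if a number of a shift passes 1 or a number of a turn 8.59, either way. A call with a gripper value outside its range is refused whole. The fingers move at their own pace and stop on an object; the grip force is fixed at half the most. Time passes only in rows, so rows that do not move let the fingers close. It gives the time, the measured TCP pose, the force and the opening at its end, in the units of the state.
- bot.read_state(): the state, without advancing time (a new reading comes with each control period).
- vision.capture(name): name is "scene" or "side" or "wrist"; returns a dict with "image" (420x560x3 uint8, red, green, blue), "z_map" (420x560 float32, m along the optical axis (not along the pixel's ray), 0 where there is no reading), "fx", "fy", "cx", "cy" (pixels), "pose" (4x4, takes a point from camera to world coordinates); the wrist camera has in their place "hand_eye" (4x4, takes a point from camera to tool coordinates, whose origin is the TCP and whose axes are the flange's). Camera axes: x right, y down, z forward; pixel columns grow to the right and rows downward; lengths in m; the calibration is good to about 2 mm. A picture is of the moment at which its call begins: read the wrist's pose just before it.
- order.hand_in(): hands the job in, once; it reports no verdict.
The state is a dict: "time_s": time; "joint_positions": joint angles; "qvel": joint speeds; "tau": joint torques, N m; "position": TCP position; "tcp_rot": TCP orientation; "force": force on the tool from outside, world axes, zero at the start; "moment": the same for the moment, N m; "opening": opening from 0.0 (shut) to 1.0 (fully open).
Only numpy, scipy, OpenCV 4.12 (cv2) and the standard library are available. Lean on these libraries where they do the work, as an engineer would, in place of code of your own. Each camera call takes 0.05 s, during which the arm holds its last target.

## Task

Wind the handwheel anticlockwise (seen from above), by its upright handle, until the carriage it drives is against its stop block; this opens the gap between the carriage's bracket and the motor housing. Then reach down into that gap, grip the bolt head behind the bracket across its sides with both fingers and hold it so that the creeping nut runner no longer turns it. Finish while holding it firmly and still, with the carriage still at its stop, and leave the torch, the bearing and the parts tray where they are.

Things in the scene. Friction and masses are not known exactly. Their poses are not given: they have to be found in the camera images.
- fixture: Fixed steel fixture on the bench. Origin at bench level, straight below the bolt head's centre when the carriage is at its stop. x: along the bolt, from nut runner to motor housing; y: level, towards the handwheel; z up. Base plate x -160 to 180, y -75 to 75, 20 mm thick; handwheel gearbox at x -20, y 170 mm. Yaw within 0.28 rad of the world's.
- stop_face (a point): Middle of the stop block's face that the carriage plate meets: fixture x -110, y 0, z 40 mm. The block is 20 mm thick, 60 mm wide, its top 55 mm above the bench.
- flange_face (a point): Middle of the upper edge of the aluminium motor housing's flange, on the face towards the bracket: fixture x 30, y 0, z 130 mm. The fixed flange is 12 mm thick and 130 mm wide; the finned round housing behind it reaches to fixture x 162 mm and no higher than z 130 mm.
- bracket_top (a point): Middle of the upper edge of the carriage's upright steel bracket, on its back face (towards the housing), 130 mm above the bench. Bracket 10 mm thick, 100 mm wide. The gap from here to the flange is 36 mm at carriage 0 and 56 mm at carriage 0.020. On its other face is the grey nut runner, 42 mm diameter, 102 mm long, its top at 121 mm.
- carriage (a joint): Travel (m) of the sliding carriage along the fixture's -x: 0 farthest from the stop, 0.020 touching the stop block. Only the handwheel moves it, 2 mm per rad; it is self-locking. It carries bracket, nut runner and bolt.
- handwheel (a joint): Angle (rad) of the level handwheel about its upright axis, growing anticlockwise seen from above; range 0 to 10, where 10 is the carriage at its stop. At 0 the handle lies on the fixture's +x side of the axis, and its direction turns with this angle. About 0.1 to 0.2 N m turns it; it stays where it is left.
- wheel_axis (a point): Point on the handwheel's axis, 103 mm above the bench (height of the handle's middle), at fixture x -20, y 170 mm. The wheel is 132 mm over its black rim; the rim's top is 72 mm and the hub's top 76 mm above the bench.
- crank_grip (a point): Middle, 103 mm above the bench, of the handwheel's upright round black handle: 18 mm diameter, 50 mm tall, its top 124 mm above the bench, 55 mm from the wheel's axis. It spins freely on its own pin, so the hand need not turn as it goes round.
- bolt_head (a point): Centre of the hexagonal steel bolt head, 100 mm above the bench, in the gap. 24 mm across flats, 28 across corners, 16 mm long along its axis, which is level along the fixture's x. Centre 26 mm behind the bracket's back face (16 mm round shank between) and, at the stop, 30 mm from the flange. Clear below to 45 mm above the bench, open above, clear 45 mm to each side in y.
- bolt (a joint): Turn (rad) of the bolt about its axis; at 0, and every pi/3, two flats are upright and face along the fixture's y. From the start the nut runner creeps it forwards at about 0.1 rad/s (about 0.09 N m). A firm grip from above, closing along the fixture's y, stops it at whatever angle it has then, on flats or corners.
- torch_mid (a point): Middle (17 mm up) of a loose blue hand torch with bright ends, 142 mm long, 34 mm diameter, lying on the bench. A bystander.
- bearing_mid (a point): Middle (7 mm up) of a loose steel bearing ring, 52 mm diameter, 15 mm high, flat on the bench. A bystander.
- tray_mid (a point): Middle (22 mm up) of a loose blue plastic parts tray, 130 x 90 x 45 mm, on the bench. A bystander.

How it is judged:
By the outcome, as a careful person would: the job done as asked, in the order asked, and still so for the second after the job is handed in, while the arm keeps its last pose, push and grip.
It also fails if it takes over 64 s, if anything falls off the work surface, if the arm or the gripper's body presses on something with over 40 N, if the wrist force passes 120 N, or if a joint passes its speed limit or range.

## Working session

There is one attempt and no reset: what is moved stays moved. The work goes in short steps, Python scripts to look and compute and a tool call to move; the robot and the scene stay as the last step left them, time stands still between calls to the robot, and variables do not carry over. Pictures are saved under pics/ and viewed, and the job is handed in when it is done.

Besides the shell and the picture viewer there is one more tool, called after "Emit:" as name([rows], argument=value, ...), one row to a line, values as JSON. move_arm: Moves the arm, as the interface text tells. Its arguments: {"type":"object","properties":{"moves":{"type":"array"}},"required":["moves"]}

```bash
mkdir -p pics
python3 - <<'E'
from rig import bot, vision, order
import cv2, numpy as np, pickle
s=bot.read_state(); print(s, bot.hold_point_z)
d={}
for n in ("scene","side","wrist"):
    c=vision.capture(n); d[n]=c
    cv2.imwrite(f"pics/{n}0.png",c["image"][:,:,::-1])
    print(n,c["fx"],c["fy"],c["cx"],c["cy"]); print(np.round(c.get("pose",c.get("hand_eye")),4))
pickle.dump(d,open("d0.pkl","wb"))
E
```

```text
{'time_s': 0.0, 'joint_positions': array([ 6.39684703e+01,  3.02767250e+01,  8.21567192e+01,  3.54317493e-04,
        6.76886344e+01, -1.02272827e+01]), 'qvel': array([ 0.06645321, -0.03234053,  0.11420021,  0.08035232, -0.04898043,
       -0.03467996]), 'tau': array([ 3.61648426e-05, -4.40047538e+01, -1.76592511e+01,  6.33177278e-02,
        5.82285156e-02, -1.55190119e-04]), 'position': array([0.16986346, 0.60071458, 0.22159381]), 'tcp_rot': array([[-9.62196987e-01,  2.72352850e-01, -9.40219486e-04],
       [ 2.72354202e-01,  9.62195164e-01, -1.91201028e-03],
       [ 3.83933194e-04, -2.09580325e-03, -9.99997730e-01]]), 'force': array([0.06413938, 0.16841046, 0.27377953]), 'moment': array([-0.0291545 ,  0.02833784,  0.01614002]), 'opening': 0.9986308160468621} 0.0187
scene 525.2608236565305 525.2608236565305 279.03599160341014 211.1409128527444
[[ 0.7361  0.495  -0.4616  1.0744]
 [ 0.6768 -0.5468  0.493  -0.6021]
 [-0.0083 -0.6753 -0.7375  0.8726]
 [ 0.      0.      0.      1.    ]]
side 435.1407908400492 435.1407908400492 283.99839483113783 206.77479389187002
[[ 0.9904 -0.0924  0.1024  0.5158]
 [-0.1373 -0.5895  0.796  -0.8309]
 [-0.0132 -0.8025 -0.5966  0.6465]
 [ 0.      0.      0.      1.    ]]
wrist 366.08867469658276 366.08867469658276 279.34059590741964 208.63796619653084
[[ 1.000e-03 -9.564e-01 -2.922e-01  7.960e-02]
 [ 1.000e+00  1.300e-03 -9.000e-04 -1.200e-03]
 [ 1.300e-03 -2.922e-01  9.564e-01 -1.618e-01]
 [ 0.000e+00  0.000e+00  0.000e+00  1.000e+00]]
```

View pics/scene0.png

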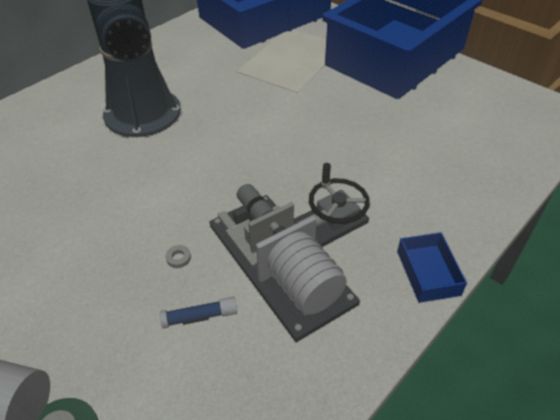

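View pics/side0.png

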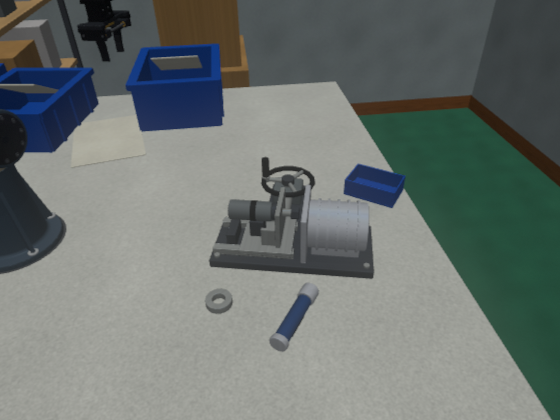

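View pics/wrist0.png

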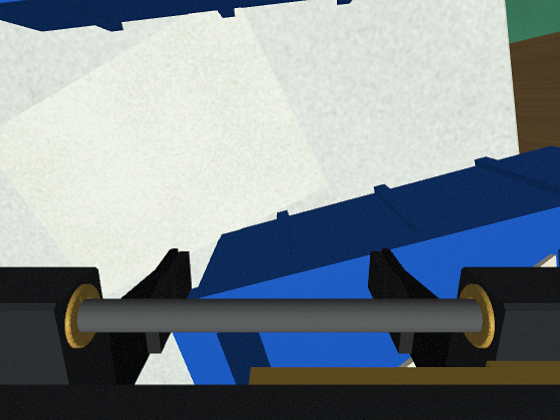

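```bash
cat > h.py <<'E'
import numpy as np, cv2, pickle
def ray(c,u,v,z):
    "intersect pixel ray with world z plane"
    P=c["pose"]; d=P[:3,:3]@np.array([(u-c["cx"])/c["fx"],(v-c["cy"])/c["fy"],1]); o=P[:3,3]
    return o+d*(z-o[2])/d[2]
def cloud(c,P=None):
    P=c["pose"] if P is None else P
    Z=c["z_map"]; v,u=np.indices(Z.shape)
    p=np.stack([(u-c["cx"])/c["fx"]*Z,(v-c["cy"])/c["fy"]*Z,Z],-1)
    w=p@P[:3,:3].T+P[:3,3]; w[Z<=0]=np.nan
    return w
def proj(c,p,P=None):
    P=c["pose"] if P is None else P
    q=P[:3,:3].T@(np.asarray(p)-P[:3,3]); return np.array([c["cx"]+c["fx"]*q[0]/q[2],c["cy"]+c["fy"]*q[1]/q[2]])
E
python3 - <<'E'
from h import *
d=pickle.load(open("d0.pkl","rb"))
for n,(u0,v0,w,h) in {"scene":(200,155,180,190),"side":(200,145,190,140)}.items():
    im=d[n]["image"][v0:v0+h,u0:u0+w,::-1]
    k=min(800//w,600//h); cv2.imwrite(f"pics/{n}0c.png",cv2.resize(im,None,fx=k,fy=k,interpolation=cv2.INTER_CUBIC)); print(n,k)
E
```

```text
scene 3
side 4
```

View pics/scene0c.png

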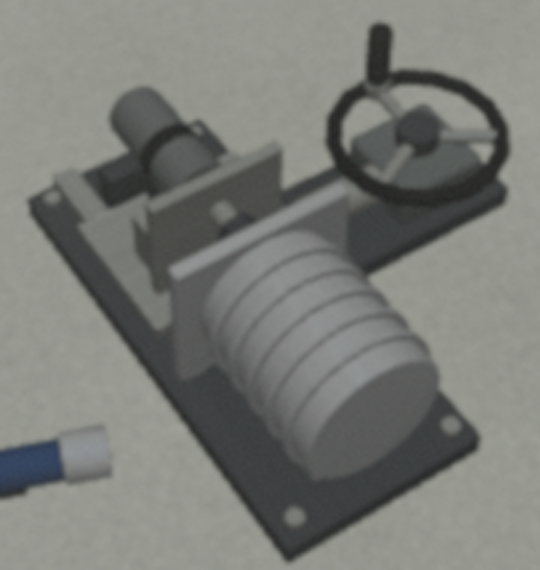

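View pics/side0c.png

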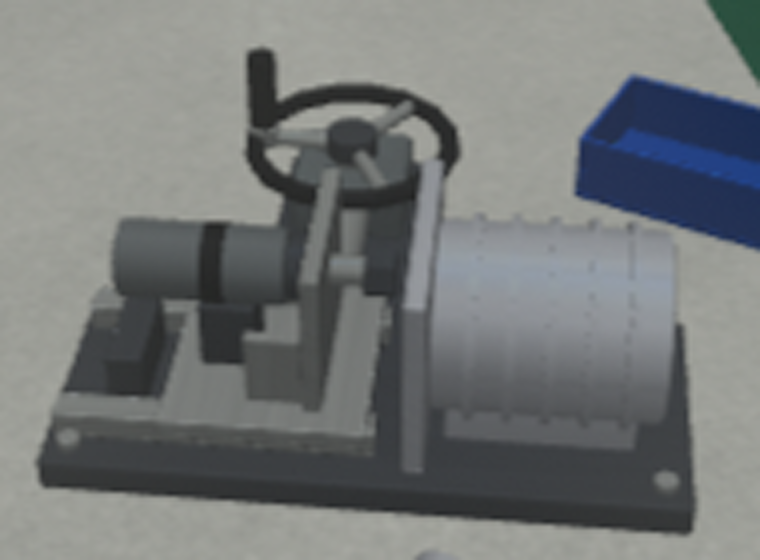

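Run:
```python
from h import *
from scipy.optimize import least_squares
d=pickle.load(open("d0.pkl","rb"))
S=lambda x,y:(200+x/3,155+y/3)
D=lambda x,y:(200+x/4,145+y/4)
obs=[("scene",S(289,543),(180,-75,20)),("scene",S(478,434),(180,75,20)),("scene",S(31,200),(-160,-75,20)),
("scene",S(170,268),(30,-65,130)),("scene",S(343,182),(30,65,130)),
("side",D(42,460),(-160,-75,20)),("side",D(694,505),(180,-75,20)),("side",D(403,304),(30,-65,130)),("side",D(424,162),(30,65,130))]
def T(p,q):
    c,s=np.cos(p[2]),np.sin(p[2]); return np.array([p[0]+c*q[0]-s*q[1],p[1]+s*q[0]+c*q[1],q[2]])
def f(p): return np.concatenate([proj(d[n],T(p,np.array(q)/1000))-np.array(uv) for n,uv,q in obs])
r=least_squares(f,[.6,0,0]); print(r.x,np.round(f(r.x).reshape(-1,2),1))
p=r.x
# clouds in fixture frame
for n in("scene","side"):
    w=cloud(d[n]).reshape(-1,3); c,s=np.cos(p[2]),np.sin(p[2])
    l=w.copy(); l[:,0]=c*(w[:,0]-p[0])+s*(w[:,1]-p[1]); l[:,1]=-s*(w[:,0]-p[0])+c*(w[:,1]-p[1]); l*=1000
    m=(l[:,2]>90)&(l[:,2]<130)&(abs(l[:,0]+20)<80)&(abs(l[:,1]-170)<80)
    print(n,"handle",m.sum(),np.nanmedian(l[m],0), np.nanmin(l[m],0),np.nanmax(l[m],0))
    m=(l[:,2]>124)&(l[:,2]<136)&(abs(l[:,1])<45)
    h,e=np.histogram(l[m,0],np.arange(-60,60,3)); print(list(zip(e.astype(int),h)))
print(T(p,np.array([-20,170,103])/1000),T(p,np.array([0,0,100])/1000))
```

```text
[ 0.61841273 -0.1217145  -0.25732028] [[-0.3  2.1]
 [ 2.1 -0.1]
 [-1.7 -1.9]
 [-1.2 -1.4]
 [-0.3 -1.7]
 [-1.1 -0.4]
 [ 1.6  0.8]
 [ 0.6  0.1]
 [ 0.7 -2. ]]
scene handle 122 [-70.71394315 169.09217242 111.8599835 ] [-82.05329905 163.07450238  90.06216552] [-64.93390857 181.13971751 125.54077989]
[(np.int64(-60), np.int64(0)), (np.int64(-57), np.int64(0)), (np.int64(-54), np.int64(0)), (np.int64(-51), np.int64(0)), (np.int64(-48), np.int64(0)), (np.int64(-45), np.int64(0)), (np.int64(-42), np.int64(0)), (np.int64(-39), np.int64(0)), (np.int64(-36), np.int64(0)), (np.int64(-33), np.int64(0)), (np.int64(-30), np.int64(0)), (np.int64(-27), np.int64(0)), (np.int64(-24), np.int64(16)), (np.int64(-21), np.int64(50)), (np.int64(-18), np.int64(56)), (np.int64(-15), np.int64(77)), (np.int64(-12), np.int64(25)), (np.int64(-9), np.int64(0)), (np.int64(-6), np.int64(0)), (np.int64(-3), np.int64(0)), (np.int64(0), np.int64(0)), (np.int64(3), np.int64(0)), (np.int64(6), np.int64(0)), (np.int64(9), np.int64(0)), (np.int64(12), np.int64(0)), (np.int64(15), np.int64(0)), (np.int64(18), np.int64(0)), (n
[... 1019 characters left out ...]
 np.int64(0)), (np.int64(-6), np.int64(0)), (np.int64(-3), np.int64(0)), (np.int64(0), np.int64(0)), (np.int64(3), np.int64(0)), (np.int64(6), np.int64(0)), (np.int64(9), np.int64(0)), (np.int64(12), np.int64(0)), (np.int64(15), np.int64(0)), (np.int64(18), np.int64(0)), (np.int64(21), np.int64(0)), (np.int64(24), np.int64(12)), (np.int64(27), np.int64(36)), (np.int64(30), np.int64(40)), (np.int64(33), np.int64(39)), (np.int64(36), np.int64(32)), (np.int64(39), np.int64(6)), (np.int64(42), np.int64(11)), (np.int64(45), np.int64(10)), (np.int64(48), np.int64(6)), (np.int64(51), np.int64(6)), (np.int64(54), np.int64(11))]
[0.64233452 0.04777812 0.103     ] [ 0.61841273 -0.1217145   0.1       ]
```

Run:
```python
from h import *
d=pickle.load(open("d0.pkl","rb"))
for n in("scene","side"):
    w=cloud(d[n]).reshape(-1,3); w=w[~np.isnan(w[:,0])]
    for x in np.arange(0,.8,.1):
        print(n,round(x,1),[ (round(float(np.percentile(q,99)),2) if len(q:=w[(abs(w[:,0]-x-.05)<.05)&(abs(w[:,1]-y-.05)<.05)][:,2])>5 else None) for y in np.arange(-.3,.9,.1)])
p=np.array([0.6184,-0.1217,-0.2573])
R=np.array([[-.962197,.27235,-.00094],[.272354,.962195,-.0019],[.00038,-.0021,-1]])
c,s=np.cos(p[2]),np.sin(p[2])
t=np.array([p[0]+c*-.075-s*.17,p[1]+s*-.075+c*.17,.2])
print(t,R.T@(t-np.array([.1699,.6007,.2216]))/.025)
```

```text
scene 0.0 [0.0, 0.01, 0.34, 0.33, 0.0, 0.0, 0.0, 0.12, 0.13, 0.09, 0.07, -0.0]
scene 0.1 [0.0, 0.0, 0.32, 0.28, 0.0, 0.0, 0.0, 0.0, 0.0, 0.0, None, None]
scene 0.2 [0.0, 0.0, 0.0, 0.0, 0.0, 0.0, 0.0, 0.0, 0.16, 0.16, 0.13, 0.09]
scene 0.3 [0.0, 0.0, 0.0, 0.0, 0.0, 0.0, 0.0, 0.0, 0.16, 0.2, 0.01, 0.12]
scene 0.4 [0.02, 0.07, 0.05, 0.0, 0.0, 0.0, 0.0, 0.0, 0.16, 0.19, 0.16, 0.16]
scene 0.5 [0.0, 0.13, 0.12, 0.12, 0.0, 0.0, 0.0, 0.0, 0.14, 0.15, 0.15, 0.16]
scene 0.6 [0.03, 0.13, 0.13, 0.08, 0.07, 0.0, 0.0, 0.0, 0.0, 0.0, 0.0, 0.0]
scene 0.7 [0.1, 0.13, 0.02, 0.07, 0.0, 0.0, 0.0, 0.0, 0.0, 0.0, 0.0, 0.0]
side 0.0 [0.0, 0.01, 0.28, 0.18, 0.0, 0.0, 0.01, 0.01, 0.13, 0.13, 0.13, 0.0]
side 0.1 [0.0, 0.0, 0.32, 0.04, 0.0, 0.0, 0.01, 0.01, 0.39, 0.37, 0.0, 0.0]
side 0.2 [0.0, 0.0, 0.0, 0.0, 0.0, 0.0, 0.01, 0.01, 0.16, 0.34, 0.16, 0.16]
side 0.3 [0.0, 0.0, 0.0, 0.0, 0.0, 0.0, 0.0, 0.0, 0.16, 0.2, 0.16, 0.16]
side 0.4 [0.02, 0.11, 0.12, 0.0, 0.0, 0.0, 0.0, 0.0, 0.16, 0.2, 0.16, 0.16]
side 0.5 [0.0, 0.13, 0.12, 0.13, 0.0, 0.0, 0.0, 0.0, 0.0, 0.0, 0.0, 0.0]
side 0.6 [0.03, 0.13, 0.13, 0.08, 0.07, 0.0, 0.0, 0.0, 0.0, 0.0, 0.0, 0.0]
side 0.7 [0.1, 0.13, None, 0.05, 0.0, 0.0, 0.0, 0.0, 0.0, 0.0, 0.0, 0.0]
[0.58912892 0.06178897 0.2       ] [-22.00654359 -16.17260552   0.88919423]
```

Emit:
move_arm([
  {"hand":87,"x":-0.5,"y":-0.8,"z":-0.7,"wz":0},
  {"hand":87,"x":-0.8,"y":-0.8,"z":-0.7},
  {"hand":87,"x":-1,"y":-0.8},
  {"hand":87,"x":-1,"y":-0.8},
  {"hand":87,"x":-1,"y":-0.8},
  {"hand":87,"x":-1,"y":-0.8},
  {"hand":87,"x":-1,"y":-0.8},
  {"hand":87,"x":-1,"y":-0.8},
  {"hand":87,"x":-1,"y":-0.8},
  {"hand":87,"x":-1,"y":-0.8},
  {"hand":87,"x":-1,"y":-0.8},
  {"hand":87,"x":-1,"y":-0.8},
  {"hand":87,"x":-1,"y":-0.8},
  {"hand":87,"x":-1,"y":-0.8},
  {"hand":87,"x":-1,"y":-0.8},
  {"hand":87,"x":-1,"y":-0.8},
  {"hand":87,"x":-1,"y":-0.8},
  {"hand":87,"x":-1,"y":-0.8},
  {"hand":87,"x":-1,"y":-0.8},
  {"hand":87,"x":-1,"y":-0.8},
])

```text
schema error: expected keys hand, x, y, z, wx, wy, wz
```

Emit:
move_arm([
  {"hand":87,"x":-0.5,"y":-0.8,"z":-0.7,"wx":0,"wy":0,"wz":0},
  {"hand":87,"x":-0.8,"y":-0.8,"z":-0.7,"wx":0,"wy":0,"wz":0},
  {"hand":87,"x":-1,"y":-0.8,"z":0,"wx":0,"wy":0,"wz":0},
  {"hand":87,"x":-1,"y":-0.8,"z":0,"wx":0,"wy":0,"wz":0},
  {"hand":87,"x":-1,"y":-0.8,"z":0,"wx":0,"wy":0,"wz":0},
  {"hand":87,"x":-1,"y":-0.8,"z":0,"wx":0,"wy":0,"wz":0},
  {"hand":87,"x":-1,"y":-0.8,"z":0,"wx":0,"wy":0,"wz":0},
  {"hand":87,"x":-1,"y":-0.8,"z":0,"wx":0,"wy":0,"wz":0},
  {"hand":87,"x":-1,"y":-0.8,"z":0,"wx":0,"wy":0,"wz":0},
  {"hand":87,"x":-1,"y":-0.8,"z":0,"wx":0,"wy":0,"wz":0},
  {"hand":87,"x":-1,"y":-0.8,"z":0,"wx":0,"wy":0,"wz":0},
  {"hand":87,"x":-1,"y":-0.8,"z":0,"wx":0,"wy":0,"wz":0},
  {"hand":87,"x":-1,"y":-0.8,"z":0,"wx":0,"wy":0,"wz":0},
  {"hand":87,"x":-1,"y":-0.8,"z":0,"wx":0,"wy":0,"wz":0},
  {"hand":87,"x":-1,"y":-0.8,"z":0,"wx":0,"wy":0,"wz":0},
  {"hand":87,"x":-1,"y":-0.8,"z":0,"wx":0,"wy":0,"wz":0},
  {"hand":87,"x":-1,"y":-0.8,"z":0,"wx":0,"wy":0,"wz":0},
  {"hand":87,"x":-1,"y":-0.8,"z":0,"wx":0,"wy":0,"wz":0},
  {"hand":87,"x":-1,"y":-0.8,"z":0,"wx":0,"wy":0,"wz":0},
  {"hand":87,"x":-1,"y":-0.8,"z":0,"wx":0,"wy":0,"wz":0},
])

```text
time_s: 2.15
position: [0.5259, 0.0839, 0.2573]
tcp_rot: [[-0.962, 0.273, -0.001], [0.273, 0.962, 0.0], [0.001, 0.0, -1.0]]
force: [0.5, 0.2, 0.5]
opening: 0.999
```

Run:
```python
from rig import bot, vision
from h import *
s=bot.read_state(); c=vision.capture("wrist"); pickle.dump((s,c),open("w1.pkl","wb"))
print(s["time_s"],s["position"],s["tcp_rot"],s["force"],s["joint_positions"],s["qvel"])
cv2.imwrite("pics/w1.png",c["image"][:,:,::-1])
```

```text
2.15 [0.52589854 0.08393213 0.25733205] [[-9.62146330e-01  2.72532834e-01 -5.41469351e-04]
 [ 2.72532788e-01  9.62146483e-01  1.59301129e-04]
 [ 5.64387620e-04  5.70284504e-06 -9.99999841e-01]] [0.4804684  0.20124097 0.46138838] [-2.96694418e+00  2.06980651e+01  9.29166420e+01  8.19358711e-03
  6.64167480e+01 -7.71551834e+01] [-28.38911125  11.03953939 -18.39322881   0.05926592   7.06931875
 -28.12280298]
```

View pics/w1.png

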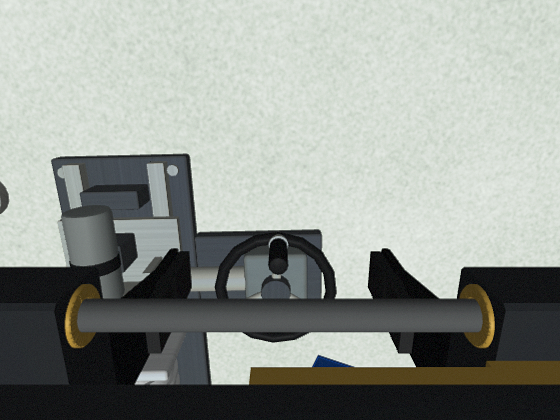

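```bash
cat >> h.py <<'E'
def wpose(s,c):
    T=np.eye(4); T[:3,:3]=s["tcp_rot"]; T[:3,3]=s["position"]; return T@c["hand_eye"]
def tofix(w,p):
    c,s=np.cos(p[2]),np.sin(p[2]); x=w[...,0]-p[0]; y=w[...,1]-p[1]
    return np.stack([c*x+s*y,-s*x+c*y,w[...,2]],-1)*1000
def fromfix(q,p):
    c,s=np.cos(p[2]),np.sin(p[2]); q=np.asarray(q)/1000.; return np.array([p[0]+c*q[0]-s*q[1],p[1]+s*q[0]+c*q[1],q[2]])
p0=np.array([0.6184,-0.1217,-0.2573])
E
python3 - <<'E'
from rig import bot, vision
from h import *
s=bot.read_state(); c=vision.capture("wrist"); pickle.dump((s,c),open("w2.pkl","wb"))
print(s["time_s"],s["position"],s["qvel"])
P=wpose(s,c); w=cloud(c,P); l=tofix(w,p0)
img=c["image"][150:300,30:350]; cv2.imwrite("pics/w2.png",cv2.resize(img[:,:,::-1],None,fx=2.5,fy=2.5,interpolation=cv2.INTER_CUBIC))
m=(l[...,2]>119)&(l[...,2]<130)&(l[...,1]>100)&(l[...,1]<230)&(abs(l[...,0]+20)<90)
print("handle top",m.sum(),np.nanmean(l[m],0),np.nanmin(l[m],0),np.nanmax(l[m],0))
m=(l[...,2]>64)&(l[...,2]<75)&(np.hypot(l[...,0]+20,l[...,1]-170)<72)&(np.hypot(l[...,0]+20,l[...,1]-170)>52)
q=l[m]; print("rim",len(q)); 
A=np.c_[2*q[:,:2],np.ones(len(q))]; x=np.linalg.lstsq(A,(q[:,:2]**2).sum(1),rcond=None)[0]; print(x[:2],np.sqrt(x[2]+x[0]**2+x[1]**2))
E
```

```text
2.2 [0.53003153 0.07984865 0.25755728] [ 2.49781946 -1.00005234  1.20721566  1.87559945 -0.69863945  5.21213224]
handle top 302 [-79.29300739 171.44082237 123.10296762] [-86.79643698 162.86138124 119.0826557 ] [-69.32125731 179.89558918 125.36606252]
rim 2273
[-24.49582153 167.74376385] 59.65368230834245
```

View pics/w2.png

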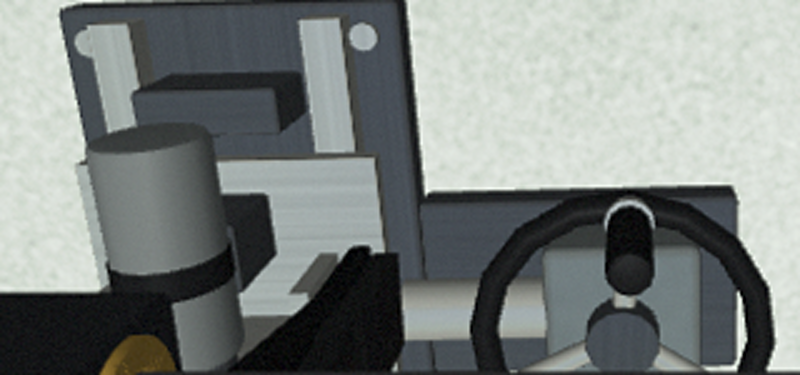

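Run:
```python
from rig import bot
from h import *
s=bot.read_state(); t=fromfix([-78,170,87],p0); print(s["position"],t,s["tcp_rot"].T@(t-s["position"])/.025)
```

```text
[0.5282529  0.08195053 0.25742832] [0.58622768 0.06255239 0.087     ] [-2.42515628 -0.10111115  6.82359676]
```

Emit:
move_arm([
  {"hand":87,"x":-0.8,"y":0,"z":0.4,"wx":0,"wy":0,"wz":0},
  {"hand":87,"x":-0.8,"y":0,"z":0.8,"wx":0,"wy":0,"wz":0},
  {"hand":87,"x":-0.8,"y":0,"z":0.8,"wx":0,"wy":0,"wz":0},
  {"hand":87,"x":0,"y":-0.1,"z":0.8,"wx":0,"wy":0,"wz":0},
  {"hand":87,"x":0,"y":0,"z":0.8,"wx":0,"wy":0,"wz":0},
  {"hand":87,"x":0,"y":0,"z":0.8,"wx":0,"wy":0,"wz":0},
  {"hand":87,"x":0,"y":0,"z":0.8,"wx":0,"wy":0,"wz":0},
  {"hand":60,"x":0,"y":0,"z":0.8,"wx":0,"wy":0,"wz":0},
  {"hand":40,"x":0,"y":0,"z":0.8,"wx":0,"wy":0,"wz":0},
  {"hand":30,"x":0,"y":0,"z":0,"wx":0,"wy":0,"wz":0},
  {"hand":30,"x":0,"y":0,"z":0,"wx":0,"wy":0,"wz":0},
  {"hand":30,"x":0,"y":0,"z":0,"wx":0,"wy":0,"wz":0},
])

```text
time_s: 3.45
position: [0.5832, 0.0666, 0.0886]
tcp_rot: [[-0.962, 0.272, 0.002], [0.272, 0.962, -0.0], [-0.002, 0.0, -1.0]]
force: [-0.6, -0.8, -0.0]
opening: 0.632
```

```bash
cat > shot.py <<'E'
import sys
from rig import bot, vision
from h import *
tag=sys.argv[1]; out=[]
for n in sys.argv[2:]:
    s=bot.read_state(); c=vision.capture(n); pickle.dump((s,c),open(f"{n}_{tag}.pkl","wb"))
    im=c["image"][:,:,::-1]
    if n=="scene": im=cv2.resize(im[140:350,190:390],None,fx=2.8,fy=2.8,interpolation=cv2.INTER_CUBIC)
    if n=="side": im=cv2.resize(im[120:290,190:400],None,fx=3.5,fy=3.5,interpolation=cv2.INTER_CUBIC)
    cv2.imwrite(f"pics/{n}_{tag}.png",im)
print(s["time_s"],s["position"],s["force"],s["moment"],s["opening"])
E
python3 shot.py a scene wrist
```

```text
3.5 [0.58332782 0.06651008 0.08877085] [-0.65476455 -0.40966914  0.10736994] [ 0.01751201  0.02025555 -0.05023068] 0.5855882793310346
```

View pics/scene_a.png

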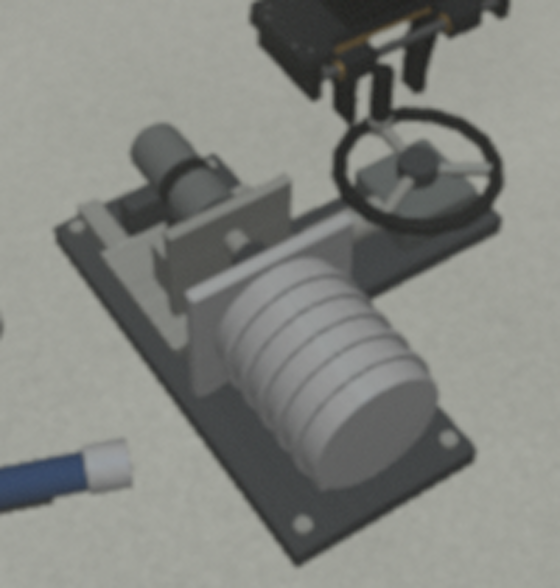

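View pics/wrist_a.png

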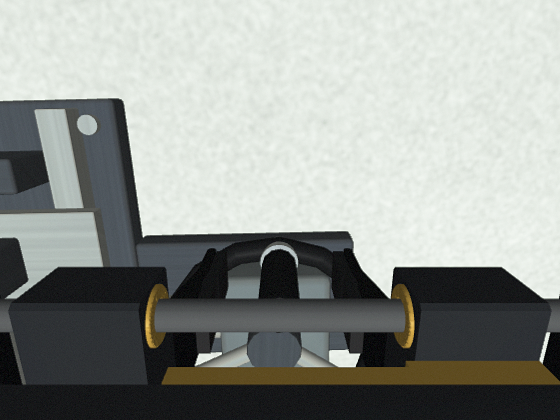

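Emit:
move_arm([
  {"hand":5,"x":-0.15,"y":0,"z":0,"wx":0,"wy":0,"wz":0},
  {"hand":5,"x":0,"y":0,"z":0,"wx":0,"wy":0,"wz":0},
  {"hand":5,"x":0,"y":0,"z":0,"wx":0,"wy":0,"wz":0},
  {"hand":5,"x":0,"y":0,"z":0,"wx":0,"wy":0,"wz":0},
  {"hand":5,"x":0,"y":0,"z":0,"wx":0,"wy":0,"wz":0},
  {"hand":5,"x":0,"y":0,"z":0,"wx":0,"wy":0,"wz":0},
  {"hand":5,"x":0,"y":0,"z":0,"wx":0,"wy":0,"wz":0},
])

```text
time_s: 4.25
position: [0.5863, 0.0653, 0.0877]
tcp_rot: [[-0.962, 0.272, 0.0], [0.272, 0.962, -0.0], [-0.0, 0.0, -1.0]]
force: [0.0, 0.2, 0.8]
opening: 0.195
```

```bash
python3 shot.py b scene wrist;python3 - <<'E'
from rig import bot
from h import *
s=bot.read_state();print(tofix(s["position"],p0),s["qvel"],s["force"])
E
```

```text
4.3 [0.58625599 0.06533306 0.08769599] [-0.15282356 -1.1984414   2.36605183] [0.05375898 0.03544093 0.01352604] 0.19893492565110762
[-78.66134914 172.69635847  87.70303186] [ 0.06977989  0.05164353  0.01477711  0.0052116  -0.00280105 -0.06182577] [-1.1202939   0.31879431  2.32727385]
```

View pics/wrist_b.png

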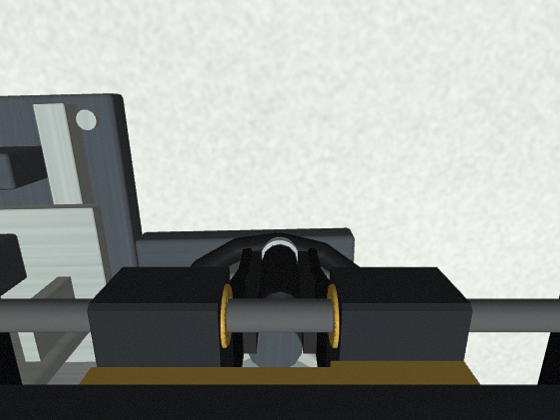

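View pics/scene_b.png

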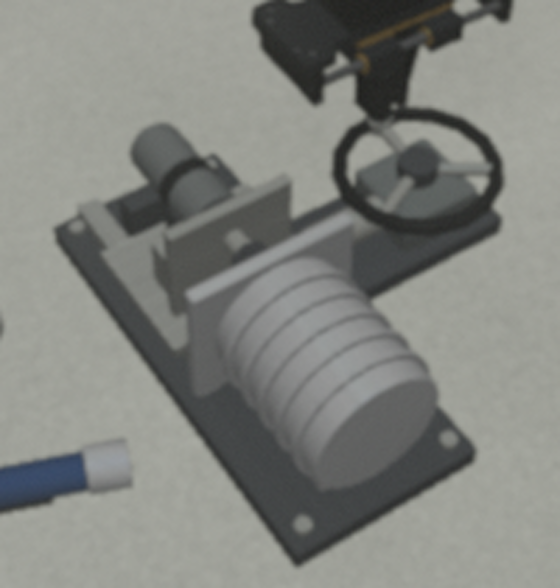

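Run:
```python
import numpy as np
for i in range(56):
    m=np.radians(177+3.75+7.5*i); print(i,f"{.288*np.sin(m):.2f},{.288*np.cos(m):.2f}",end=" | ")
```

```text
0 -0.00,-0.29 | 1 -0.04,-0.29 | 2 -0.08,-0.28 | 3 -0.11,-0.26 | 4 -0.15,-0.25 | 5 -0.18,-0.23 | 6 -0.21,-0.20 | 7 -0.23,-0.17 | 8 -0.25,-0.14 | 9 -0.27,-0.11 | 10 -0.28,-0.07 | 11 -0.29,-0.03 | 12 -0.29,0.00 | 13 -0.29,0.04 | 14 -0.28,0.08 | 15 -0.26,0.11 | 16 -0.25,0.15 | 17 -0.23,0.18 | 18 -0.20,0.21 | 19 -0.17,0.23 | 20 -0.14,0.25 | 21 -0.11,0.27 | 22 -0.07,0.28 | 23 -0.03,0.29 | 24 0.00,0.29 | 25 0.04,0.29 | 26 0.08,0.28 | 27 0.11,0.26 | 28 0.15,0.25 | 29 0.18,0.23 | 30 0.21,0.20 | 31 0.23,0.17 | 32 0.25,0.14 | 33 0.27,0.11 | 34 0.28,0.07 | 35 0.29,0.03 | 36 0.29,-0.00 | 37 0.29,-0.04 | 38 0.28,-0.08 | 39 0.26,-0.11 | 40 0.25,-0.15 | 41 0.23,-0.18 | 42 0.20,-0.21 | 43 0.17,-0.23 | 44 0.14,-0.25 | 45 0.11,-0.27 | 46 0.07,-0.28 | 47 0.03,-0.29 | 48 -0.00,-0.29 | 49 -0.04,-0.29 | 50 -0.08,-0.28 | 51 -0.11,-0.26 | 52 -0.15,-0.25 | 53 -0.18,-0.23 | 54 -0.21,-0.20 | 55 -0.23,-0.17 |
```

Emit:
move_arm([
  {"hand":5,"x":0,"y":-0.29,"z":0,"wx":0,"wy":0,"wz":0},
  {"hand":5,"x":-0.04,"y":-0.29,"z":0,"wx":0,"wy":0,"wz":0},
  {"hand":5,"x":-0.08,"y":-0.28,"z":0,"wx":0,"wy":0,"wz":0},
  {"hand":5,"x":-0.11,"y":-0.26,"z":0,"wx":0,"wy":0,"wz":0},
  {"hand":5,"x":-0.15,"y":-0.25,"z":0,"wx":0,"wy":0,"wz":0},
  {"hand":5,"x":-0.18,"y":-0.23,"z":0,"wx":0,"wy":0,"wz":0},
])

```text
time_s: 4.95
position: [0.5892, 0.0225, 0.0877]
tcp_rot: [[-0.962, 0.273, 0.001], [0.273, 0.962, 0.001], [-0.001, 0.001, -1.0]]
force: [2.5, 4.8, 2.0]
opening: 0.2
```

```bash
python3 shot.py c scene;python3 - <<'E'
from rig import bot
from h import *
s=bot.read_state();print(tofix(s["position"],p0),s["force"])
E
```

```text
4.95 [0.58924374 0.02249178 0.08769215] [2.53187799 4.81185694 2.00189965] [ 0.94802901 -0.41117528  0.03903069] 0.2002038424170709
[-63.8149308  130.93987458  87.67000062] [1.67263202 2.0637549  2.33387847]
```

View pics/scene_c.png

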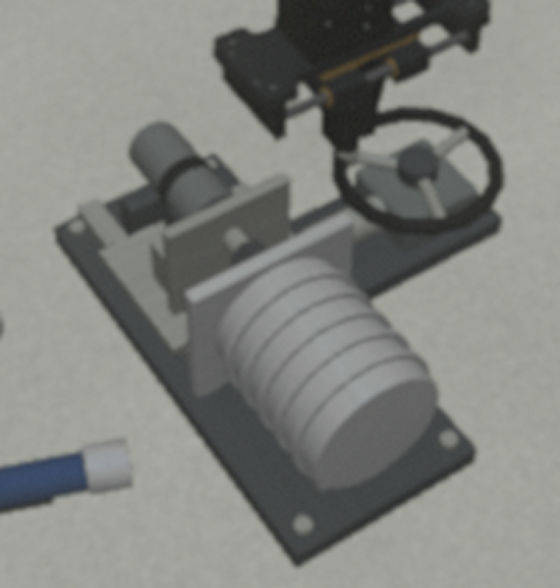

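Wheel turns with the grip (spoke now points to the gripper at ~(340,155)). Continuing the circle.

Emit:
move_arm([
  {"hand":5,"x":-0.21,"y":-0.2,"z":0,"wx":0,"wy":0,"wz":0},
  {"hand":5,"x":-0.23,"y":-0.17,"z":0,"wx":0,"wy":0,"wz":0},
  {"hand":5,"x":-0.25,"y":-0.14,"z":0,"wx":0,"wy":0,"wz":0},
  {"hand":5,"x":-0.27,"y":-0.11,"z":0,"wx":0,"wy":0,"wz":0},
  {"hand":5,"x":-0.28,"y":-0.07,"z":0,"wx":0,"wy":0,"wz":0},
  {"hand":5,"x":-0.29,"y":-0.03,"z":0,"wx":0,"wy":0,"wz":0},
  {"hand":5,"x":-0.29,"y":0,"z":0,"wx":0,"wy":0,"wz":0},
  {"hand":5,"x":-0.29,"y":0.04,"z":0,"wx":0,"wy":0,"wz":0},
  {"hand":5,"x":-0.28,"y":0.08,"z":0,"wx":0,"wy":0,"wz":0},
  {"hand":5,"x":-0.26,"y":0.11,"z":0,"wx":0,"wy":0,"wz":0},
  {"hand":5,"x":-0.25,"y":0.15,"z":0,"wx":0,"wy":0,"wz":0},
  {"hand":5,"x":-0.23,"y":0.18,"z":0,"wx":0,"wy":0,"wz":0},
])

```text
time_s: 6.2
position: [0.6605, -0.0028, 0.0877]
tcp_rot: [[-0.962, 0.272, -0.006], [0.272, 0.962, -0.001], [0.006, -0.003, -1.0]]
force: [-4.0, 0.4, 7.4]
opening: 0.196
```

Run:
```python
from rig import bot
from h import *
s=bot.read_state();print(tofix(s["position"],p0),s["force"])
```

```text
[ 10.46251791 125.67834866  87.68083922] [-3.99514122  0.38593078  7.38871025]
```

Emit:
move_arm([
  {"hand":5,"x":-0.2,"y":0.21,"z":0,"wx":0,"wy":0,"wz":0},
  {"hand":5,"x":-0.17,"y":0.23,"z":0,"wx":0,"wy":0,"wz":0},
  {"hand":5,"x":-0.14,"y":0.25,"z":0,"wx":0,"wy":0,"wz":0},
  {"hand":5,"x":-0.11,"y":0.27,"z":0,"wx":0,"wy":0,"wz":0},
  {"hand":5,"x":-0.07,"y":0.28,"z":0,"wx":0,"wy":0,"wz":0},
  {"hand":5,"x":-0.03,"y":0.29,"z":0,"wx":0,"wy":0,"wz":0},
  {"hand":5,"x":0,"y":0.29,"z":0,"wx":0,"wy":0,"wz":0},
  {"hand":5,"x":0.04,"y":0.29,"z":0,"wx":0,"wy":0,"wz":0},
  {"hand":5,"x":0.08,"y":0.28,"z":0,"wx":0,"wy":0,"wz":0},
  {"hand":5,"x":0.11,"y":0.26,"z":0,"wx":0,"wy":0,"wz":0},
  {"hand":5,"x":0.15,"y":0.25,"z":0,"wx":0,"wy":0,"wz":0},
  {"hand":5,"x":0.18,"y":0.23,"z":0,"wx":0,"wy":0,"wz":0},
])

```text
time_s: 7.4
position: [0.688, 0.0715, 0.0877]
tcp_rot: [[-0.962, 0.272, -0.0], [0.272, 0.962, -0.002], [-0.0, -0.002, -1.0]]
force: [-1.5, -5.0, 5.3]
opening: 0.197
```

Run:
```python
from rig import bot
from h import *
s=bot.read_state();print(tofix(s["position"],p0),s["force"],s["opening"])
```

```text
[ 18.13755785 204.50942319  87.70094039] [-1.54392727 -4.99892447  5.32815428] 0.19696210898817287
```

Emit:
move_arm([
  {"hand":5,"x":0.21,"y":0.2,"z":0,"wx":0,"wy":0,"wz":0},
  {"hand":5,"x":0.23,"y":0.17,"z":0,"wx":0,"wy":0,"wz":0},
  {"hand":5,"x":0.25,"y":0.14,"z":0,"wx":0,"wy":0,"wz":0},
  {"hand":5,"x":0.27,"y":0.11,"z":0,"wx":0,"wy":0,"wz":0},
  {"hand":5,"x":0.28,"y":0.07,"z":0,"wx":0,"wy":0,"wz":0},
  {"hand":5,"x":0.29,"y":0.03,"z":0,"wx":0,"wy":0,"wz":0},
  {"hand":5,"x":0.29,"y":0,"z":0,"wx":0,"wy":0,"wz":0},
  {"hand":5,"x":0.29,"y":-0.04,"z":0,"wx":0,"wy":0,"wz":0},
  {"hand":5,"x":0.28,"y":-0.08,"z":0,"wx":0,"wy":0,"wz":0},
  {"hand":5,"x":0.26,"y":-0.11,"z":0,"wx":0,"wy":0,"wz":0},
  {"hand":5,"x":0.25,"y":-0.15,"z":0,"wx":0,"wy":0,"wz":0},
  {"hand":5,"x":0.23,"y":-0.18,"z":0,"wx":0,"wy":0,"wz":0},
  {"hand":5,"x":0.2,"y":-0.21,"z":0,"wx":0,"wy":0,"wz":0},
  {"hand":5,"x":0.17,"y":-0.23,"z":0,"wx":0,"wy":0,"wz":0},
  {"hand":5,"x":0.14,"y":-0.25,"z":0,"wx":0,"wy":0,"wz":0},
])

```text
time_s: 8.9
position: [0.5972, 0.0843, 0.0877]
tcp_rot: [[-0.962, 0.273, 0.002], [0.273, 0.962, 0.001], [-0.002, 0.001, -1.0]]
force: [5.0, -0.2, 0.7]
opening: 0.197
```

```bash
python3 shot.py d side scene
python3 - <<'E'
from rig import bot
from h import *
s=bot.read_state();print(tofix(s["position"],p0),s["force"],s["opening"])
E
```

```text
8.95 [0.59628611 0.08323341 0.08773156] [ 2.61540514 -1.4302816   1.17453912] [-0.24136737 -0.73459199  0.00308408] 0.19260072210935114
[-73.52772503 192.57366729  87.70150677] [ 3.1746007  -2.65230914  1.58724371] 0.19558306352711416
```

View pics/side_d.png

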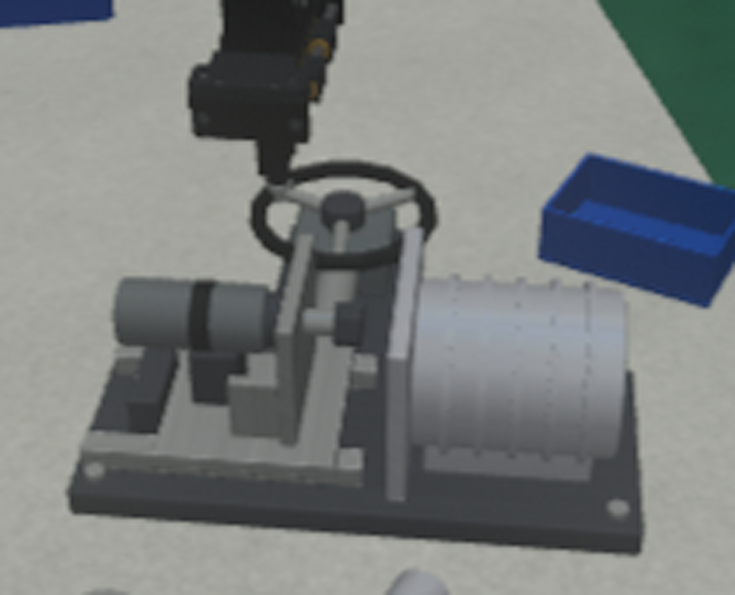

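View pics/scene_d.png

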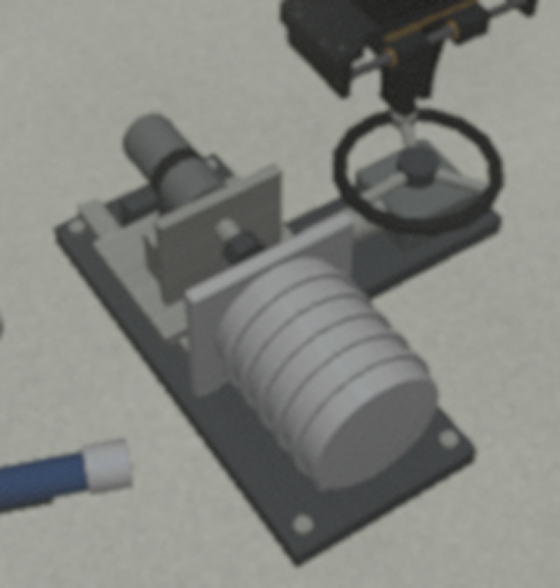

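Emit:
move_arm([
  {"hand":5,"x":0.11,"y":-0.27,"z":0,"wx":0,"wy":0,"wz":0},
  {"hand":5,"x":0.07,"y":-0.28,"z":0,"wx":0,"wy":0,"wz":0},
  {"hand":5,"x":0.03,"y":-0.29,"z":0,"wx":0,"wy":0,"wz":0},
  {"hand":5,"x":0,"y":-0.29,"z":0,"wx":0,"wy":0,"wz":0},
  {"hand":5,"x":-0.04,"y":-0.29,"z":0,"wx":0,"wy":0,"wz":0},
  {"hand":5,"x":-0.08,"y":-0.28,"z":0,"wx":0,"wy":0,"wz":0},
])

```text
time_s: 9.6
position: [0.5833, 0.0446, 0.0877]
tcp_rot: [[-0.962, 0.273, 0.001], [0.273, 0.962, 0.002], [-0.0, 0.002, -1.0]]
force: [5.1, 3.8, 1.5]
opening: 0.198
```

Emit:
move_arm([
  {"hand":5,"x":-0.05,"y":-0.13,"z":0,"wx":0,"wy":0,"wz":0},
  {"hand":5,"x":-0.06,"y":-0.13,"z":0,"wx":0,"wy":0,"wz":0},
])

```text
time_s: 9.8
position: [0.5841, 0.0377, 0.0877]
tcp_rot: [[-0.962, 0.274, 0.001], [0.274, 0.962, 0.002], [0.0, 0.003, -1.0]]
force: [4.9, 4.0, 2.0]
opening: 0.197
```

Run:
```python
from rig import bot
from h import *
s=bot.read_state();print(tofix(s["position"],p0),s["force"],s["opening"],s["time_s"])
```

```text
[-73.74310481 145.45722248  87.70899211] [4.89028775 4.00352725 2.02746748] 0.19681788733986533 9.8
```

Emit:
move_arm([
  {"hand":5,"x":-0.07,"y":-0.13,"z":0,"wx":0,"wy":0,"wz":0},
  {"hand":5,"x":-0.07,"y":-0.12,"z":0,"wx":0,"wy":0,"wz":0},
])

```text
time_s: 10.0
position: [0.5857, 0.0311, 0.0877]
tcp_rot: [[-0.962, 0.273, 0.0], [0.273, 0.962, 0.003], [0.0, 0.003, -1.0]]
force: [4.3, 3.9, 2.8]
opening: 0.197
```

Emit:
move_arm([
  {"hand":5,"x":-0.08,"y":-0.12,"z":0,"wx":0,"wy":0,"wz":0},
])

```text
time_s: 10.1
position: [0.5861, 0.0297, 0.0877]
tcp_rot: [[-0.961, 0.276, -0.001], [0.276, 0.961, 0.007], [0.003, 0.007, -1.0]]
force: [3.7, 16.2, 5.1]
opening: 0.198
```

Emit:
move_arm([
  {"hand":5,"x":-0.08,"y":-0.12,"z":0,"wx":0,"wy":0,"wz":0},
])

```text
time_s: 10.2
position: [0.5861, 0.0295, 0.0876]
tcp_rot: [[-0.961, 0.278, -0.003], [0.278, 0.961, 0.013], [0.007, 0.011, -1.0]]
force: [2.5, 25.5, 7.9]
opening: 0.197
```

Emit:
move_arm([
  {"hand":5,"x":0.08,"y":0.11,"z":0,"wx":0,"wy":0,"wz":0},
  {"hand":5,"x":0.05,"y":0.06,"z":0,"wx":0,"wy":0,"wz":0},
])

```text
time_s: 10.4
position: [0.586, 0.0301, 0.0877]
tcp_rot: [[-0.962, 0.273, 0.001], [0.273, 0.962, 0.003], [-0.0, 0.003, -1.0]]
force: [5.0, 1.5, 2.3]
opening: 0.197
```

Emit:
move_arm([
  {"hand":40,"x":0,"y":0,"z":0,"wx":0,"wy":0,"wz":0},
  {"hand":50,"x":0,"y":0,"z":0,"wx":0,"wy":0,"wz":0},
  {"hand":50,"x":0,"y":0,"z":0,"wx":0,"wy":0,"wz":0},
  {"hand":50,"x":0,"y":0,"z":0,"wx":0,"wy":0,"wz":0},
])

```text
time_s: 10.8
position: [0.5843, 0.0279, 0.0869]
tcp_rot: [[-0.962, 0.273, -0.004], [0.273, 0.962, 0.0], [0.003, -0.001, -1.0]]
force: [0.2, -0.2, -0.1]
opening: 0.476
```

```bash
python3 shot.py e side scene wrist
python3 - <<'E'
from rig import bot
from h import *
s=bot.read_state();print(tofix(s["position"],p0),s["force"],s["opening"],s["tcp_rot"])
E
```

```text
10.9 [0.5851189  0.02780638 0.08715507] [ 0.16772672 -0.8410231  -0.42899119] [-0.02215456 -0.000443    0.01817932] 0.5398355934735585
[-69.96545803 136.170665    87.27337012] [0.1672179  0.54740595 0.3206945 ] 0.5530972218941698 [[-9.62114693e-01  2.72641655e-01 -1.35845084e-03]
 [ 2.72641715e-01  9.62115624e-01  1.44852568e-04]
 [ 1.34647962e-03 -2.31005582e-04 -9.99999067e-01]]
```

View pics/wrist_e.png

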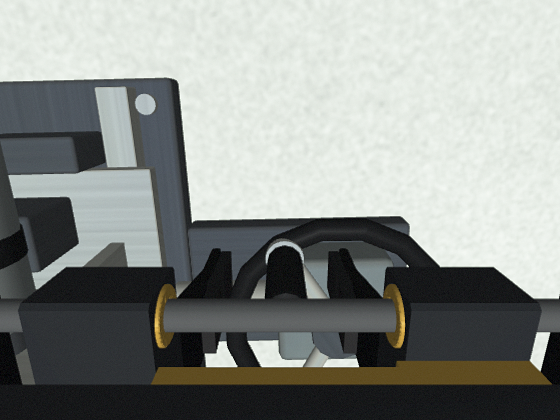

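View pics/side_e.png

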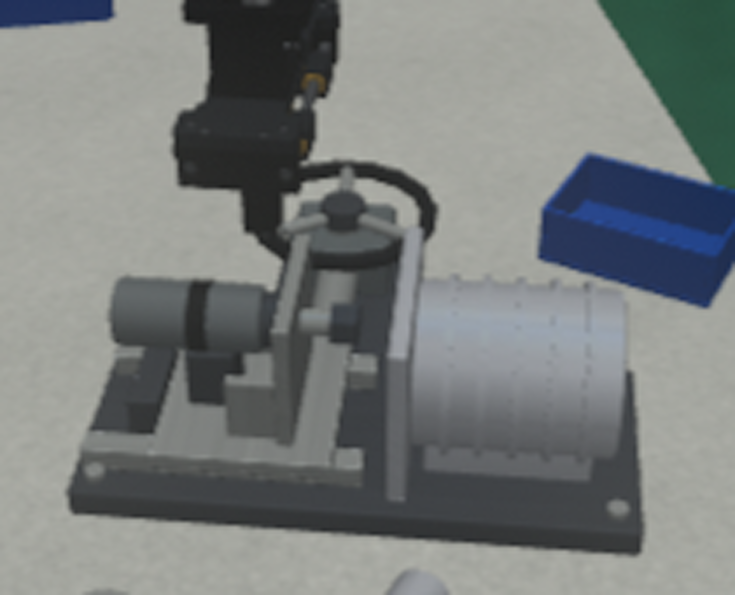

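Emit:
move_arm([
  {"hand":50,"x":0,"y":0,"z":-0.8,"wx":0,"wy":0,"wz":0},
  {"hand":50,"x":0,"y":0,"z":-0.8,"wx":0,"wy":0,"wz":0},
  {"hand":50,"x":0,"y":0,"z":-0.8,"wx":0,"wy":0,"wz":0},
  {"hand":50,"x":-0.5,"y":-0.5,"z":-0.8,"wx":0,"wy":0,"wz":0},
  {"hand":50,"x":-0.8,"y":-0.9,"z":-0.6,"wx":0,"wy":0,"wz":0},
  {"hand":50,"x":-0.9,"y":-1,"z":-0.4,"wx":0,"wy":0,"wz":0},
  {"hand":50,"x":-0.9,"y":-1,"z":0,"wx":0,"wy":0,"wz":0},
  {"hand":50,"x":-0.9,"y":-1,"z":0,"wx":0,"wy":0,"wz":0},
  {"hand":50,"x":-0.8,"y":-1,"z":0,"wx":0,"wy":0,"wz":0},
  {"hand":50,"x":0,"y":0,"z":0,"wx":0,"wy":0,"wz":0},
  {"hand":50,"x":0,"y":0,"z":0,"wx":0,"wy":0,"wz":0},
])

```text
time_s: 12.05
position: [0.6641, -0.1351, 0.192]
tcp_rot: [[-0.962, 0.274, -0.001], [0.274, 0.962, 0.001], [0.002, 0.001, -1.0]]
force: [-0.4, 0.4, -1.0]
opening: 0.576
```

```bash
python3 shot.py f side wrist
python3 - <<'E'
from rig import bot
from h import *
s=bot.read_state();print(tofix(s["position"],p0),s["force"],s["opening"],s["qvel"])
im=cv2.imread("pics/wrist_f.png");
E
```

```text
12.1 [ 0.66379696 -0.13415411  0.19198878] [-0.88945555  0.62049604  0.14615474] [0.07824426 0.01325018 0.00511004] 0.5738433411724463
[4.69075052e+01 3.97079627e-02 1.92147420e+02] [-0.13961984 -0.20314121 -0.15645293] 0.5732099583018448 [ 0.79829575 -0.3234824   0.10471518 -0.12601365 -0.21924945  0.03730595]
```

View pics/wrist_f.png

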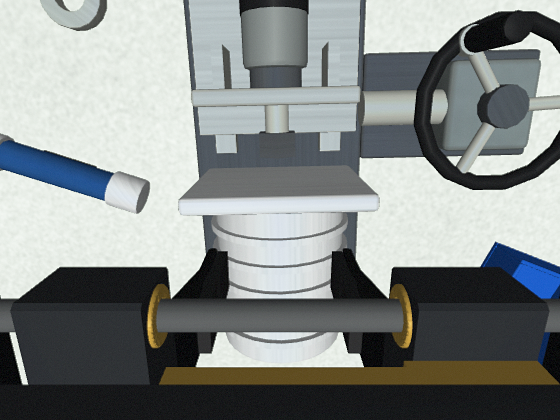

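View pics/side_f.png

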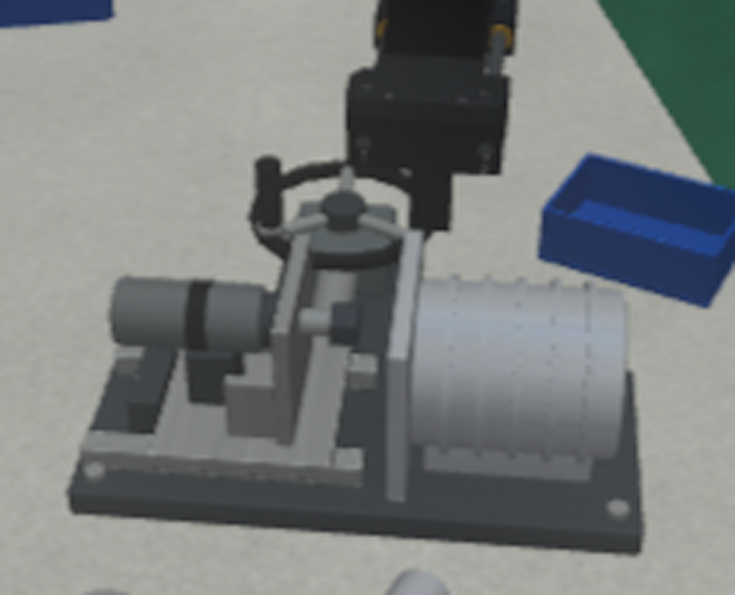

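Run:
```python
from h import *
s,c=pickle.load(open("wrist_f.pkl","rb")); P=wpose(s,c); w=cloud(c,P)
im=c["image"][60:230,160:400,::-1]; cv2.imwrite("pics/wf_c.png",cv2.resize(im,None,fx=3,fy=3,interpolation=cv2.INTER_CUBIC))
# tool-horizontal frame: relative to TCP in tool axes
R=s["tcp_rot"]; t=(w-s["position"])@R*1000
z=w[...,2]*1000; v,u=np.indices(z.shape)
def rep(n,m): 
    q=t[m]; print(n,len(q),"tool med",np.round(np.median(q,0),1),"min",np.round(np.percentile(q,2,axis=0),1),"max",np.round(np.percentile(q,98,axis=0),1)); return q
box=(u>175)&(u<385)
fl=rep("flange top",box&(v>150)&(v<220)&(z>125))
br=rep("bracket top",box&(v>80)&(v<110)&(z>125))
hd=rep("head",(u>255)&(u<297)&(v>128)&(v<165)&(z>100)&(z<118))
sh=rep("shank",(u>262)&(u<292)&(v>104)&(v<128)&(z>100)&(z<112))
for n,q,k in(("flange",fl,max),("bracket",br,min)):
    ys=np.arange(-60,60,8); e=[]
    for y in ys:
        a=q[abs(q[:,1]-y)<4]
        if len(a)>5: e.append((y,np.percentile(a[:,0],96 if k is max else 4)))
    e=np.array(e); e=e[abs(e[:,1]-np.median(e[:,1]))<4]; print(n,np.polyfit(e[:,0],e[:,1],1), "slope deg",np.degrees(np.arctan(np.polyfit(e[:,0],e[:,1],1)[0])))
```

```text
flange top 3694 tool med [14.3 -2.3 62.7] min [  7.5 -63.4  61.2] max [20.  59.  66.2]
bracket top 2977 tool med [80.1 -3.4 62.7] min [ 75.  -51.1  61.2] max [85.2 43.7 64.6]
head 972 tool med [50.4 -3.  82.3] min [ 41.5 -14.5  78.3] max [59.   8.3 87.7]
shank 549 tool med [67.6 -3.6 85.7] min [ 60.5 -11.1  83.4] max [74.5  4.3 91. ]
flange [ 0.02422806 19.16931517] slope deg 1.3878938237198886
bracket [2.51441976e-02 7.56660764e+01] slope deg 1.4403529072484729
```

View pics/wf_c.png

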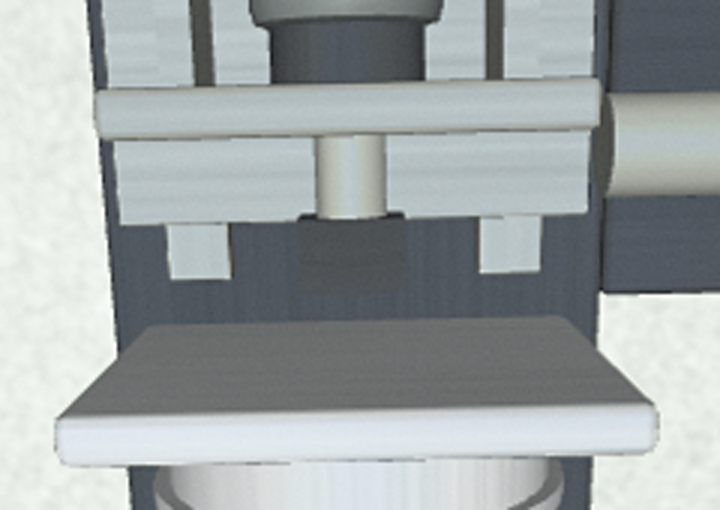

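Emit:
move_arm([
  {"hand":50,"x":0,"y":0,"z":0,"wx":0,"wy":0,"wz":-1.4},
  {"hand":50,"x":0.6,"y":-0.07,"z":0,"wx":0,"wy":0,"wz":0},
  {"hand":50,"x":0.8,"y":0,"z":0,"wx":0,"wy":0,"wz":0},
  {"hand":50,"x":0.6,"y":0,"z":0.4,"wx":0,"wy":0,"wz":0},
  {"hand":50,"x":0,"y":0,"z":0.4,"wx":0,"wy":0,"wz":0},
  {"hand":50,"x":0,"y":0,"z":0,"wx":0,"wy":0,"wz":0},
  {"hand":50,"x":0,"y":0,"z":0,"wx":0,"wy":0,"wz":0},
])

```text
time_s: 12.85
position: [0.6167, -0.1238, 0.1725]
tcp_rot: [[-0.969, 0.248, 0.001], [0.248, 0.969, -0.0], [-0.001, -0.0, -1.0]]
force: [0.5, -0.9, 0.8]
opening: 0.573
```

```bash
python3 shot.py g side scene wrist
python3 - <<'E'
from h import *
s,c=pickle.load(open("wrist_f.pkl","rb")); R=s["tcp_rot"]; head=s["position"]+R@np.array([.0498,-.0031,.0107+.0813]); 
s2,c2=pickle.load(open("wrist_g.pkl","rb")); print("head world",head, "in tool now (mm)",s2["tcp_rot"].T@(head-s2["position"])*1000)
E
```

```text
12.95 [ 0.61696848 -0.12408637  0.17283852] [ 0.03537256  0.10935952 -0.2970532 ] [ 0.00313524  0.0387097  -0.0050476 ] 0.5757729272384539
head world [ 0.61487016 -0.12343751  0.10009225] in tool now (mm) [ 2.30361662  0.12233169 72.74284626]
```

View pics/side_g.png

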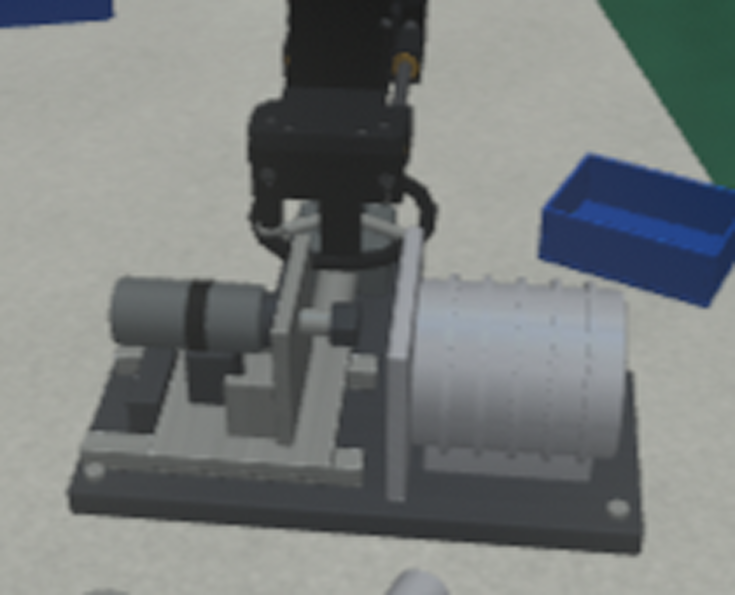

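View pics/scene_g.png

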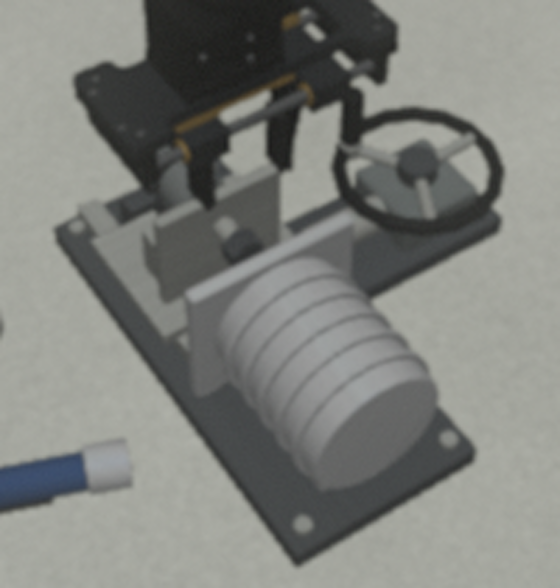

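View pics/wrist_g.png

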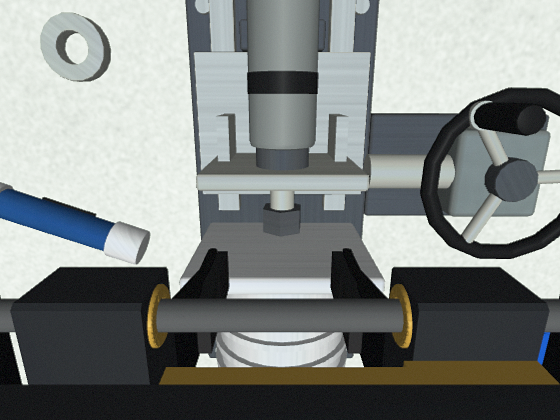

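Run:
```python
from h import *
s,c=pickle.load(open("wrist_g.pkl","rb")); P=wpose(s,c); w=cloud(c,P)
R=s["tcp_rot"]; t=(w-s["position"])@R*1000
z=w[...,2]*1000; v,u=np.indices(z.shape)
for n,m in (("head",(u>255)&(u<305)&(v>200)&(v<240)&(z>98)&(z<116)),("bracket top",(u>200)&(u<365)&(v>165)&(v<195)&(z>126)),("flange",(u>190)&(u<375)&(v>215)&(v<300)&(z>126)&(z<134))):
    q=t[m]; print(n,len(q),np.round(np.median(q,0),1),np.round(np.percentile(q,2,axis=0),1),np.round(np.percentile(q,98,axis=0),1))
```

```text
head 1163 [ 4.5 -0.3 63.8] [ -5.9 -12.   59.3] [14.7 11.3 70.8]
bracket top 2886 [33.2  0.1 43.3] [ 28.  -44.7  42. ] [37.6 45.6 46.2]
flange 1849 [-32.4  -0.9  43.5] [-38.9 -32.2  42.1] [-28.1  30.6  46.5]
```

Emit:
move_arm([
  {"hand":50,"x":0.1,"y":0,"z":0.4,"wx":0,"wy":0,"wz":0},
  {"hand":50,"x":0,"y":0,"z":0.5,"wx":0,"wy":0,"wz":0},
  {"hand":50,"x":0,"y":0,"z":0.5,"wx":0,"wy":0,"wz":0},
  {"hand":50,"x":0,"y":0,"z":0.5,"wx":0,"wy":0,"wz":0},
  {"hand":50,"x":0,"y":0,"z":0.5,"wx":0,"wy":0,"wz":0},
  {"hand":50,"x":0,"y":0,"z":0.5,"wx":0,"wy":0,"wz":0},
  {"hand":50,"x":0,"y":0,"z":0.45,"wx":0,"wy":0,"wz":0},
  {"hand":50,"x":0,"y":0,"z":0.3,"wx":0,"wy":0,"wz":0},
  {"hand":50,"x":0,"y":0,"z":0,"wx":0,"wy":0,"wz":0},
  {"hand":50,"x":0,"y":0,"z":0,"wx":0,"wy":0,"wz":0},
])

```text
time_s: 14.0
position: [0.6136, -0.1233, 0.0813]
tcp_rot: [[-0.969, 0.249, 0.0], [0.249, 0.969, -0.0], [-0.0, -0.0, -1.0]]
force: [0.2, -0.1, 0.9]
opening: 0.575
```

```bash
python3 shot.py h side scene wrist
python3 - <<'E'
from h import *
im=pickle.load(open("side_h.pkl","rb"))[1]["image"][170:260,250:330,::-1]; cv2.imwrite("pics/side_hc.png",cv2.resize(im,None,fx=6,fy=6,interpolation=cv2.INTER_CUBIC))
E
```

```text
14.1 [ 0.61395099 -0.12343948  0.08193984] [ 0.66095623  0.92841057 -0.57633492] [ 0.03871316 -0.00037041  0.00718408] 0.5762033932149176
```

View pics/side_hc.png

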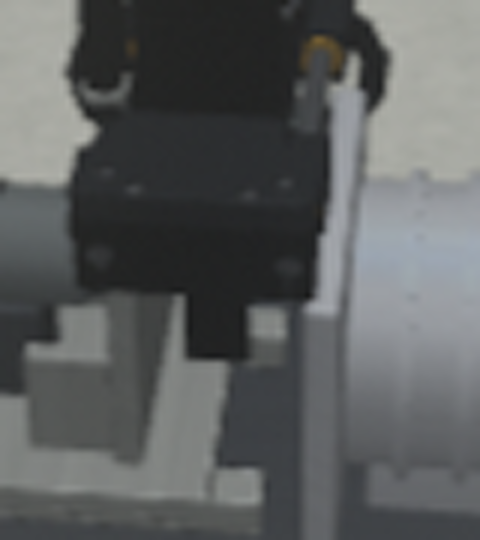

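View pics/scene_h.png

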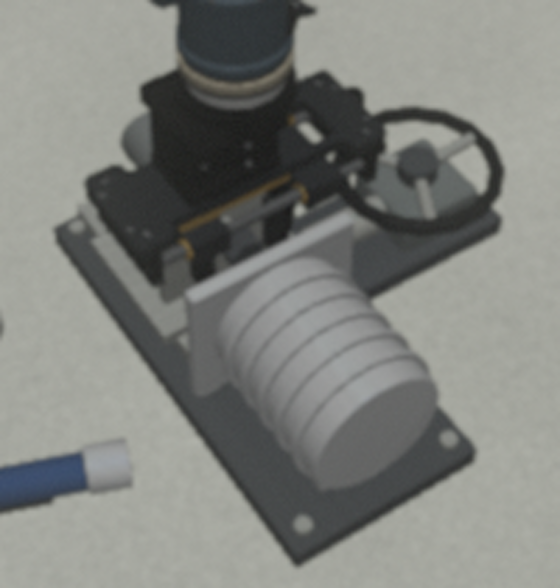

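View pics/wrist_h.png

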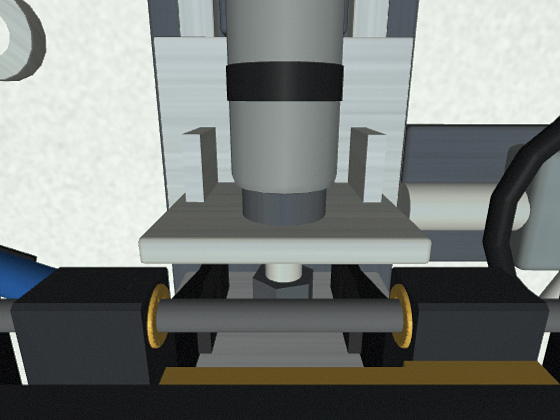

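Emit:
move_arm([
  {"hand":0,"x":0,"y":0,"z":0,"wx":0,"wy":0,"wz":0},
  {"hand":0,"x":0,"y":0,"z":0,"wx":0,"wy":0,"wz":0},
  {"hand":0,"x":0,"y":0,"z":0,"wx":0,"wy":0,"wz":0},
  {"hand":0,"x":0,"y":0,"z":0,"wx":0,"wy":0,"wz":0},
  {"hand":0,"x":0,"y":0,"z":0,"wx":0,"wy":0,"wz":0},
  {"hand":0,"x":0,"y":0,"z":0,"wx":0,"wy":0,"wz":0},
  {"hand":0,"x":0,"y":0,"z":0,"wx":0,"wy":0,"wz":0},
])

```text
time_s: 14.85
position: [0.6138, -0.1217, 0.0815]
tcp_rot: [[-0.968, 0.249, 0.001], [0.249, 0.968, 0.002], [-0.0, 0.002, -1.0]]
force: [1.9, 4.8, 0.0]
opening: 0.286
```

```bash
python3 shot.py i side wrist
python3 - <<'E'
from h import *
from rig import bot
im=pickle.load(open("wrist_i.pkl","rb"))[1]["image"][230:390,180:380,::-1]; cv2.imwrite("pics/wi_c.png",cv2.resize(im,None,fx=3.5,fy=3.5,interpolation=cv2.INTER_CUBIC))
print(bot.read_state()["opening"]*87,bot.read_state()["moment"])
E
```

```text
14.9 [ 0.61378518 -0.12173843  0.08147471] [0.73408612 5.01226896 1.04946428] [ 0.8764483  -0.26756581 -0.04050198] 0.28792532662834047
25.083770476625972 [ 0.84920315 -0.2639734  -0.00677528]
```

View pics/wi_c.png

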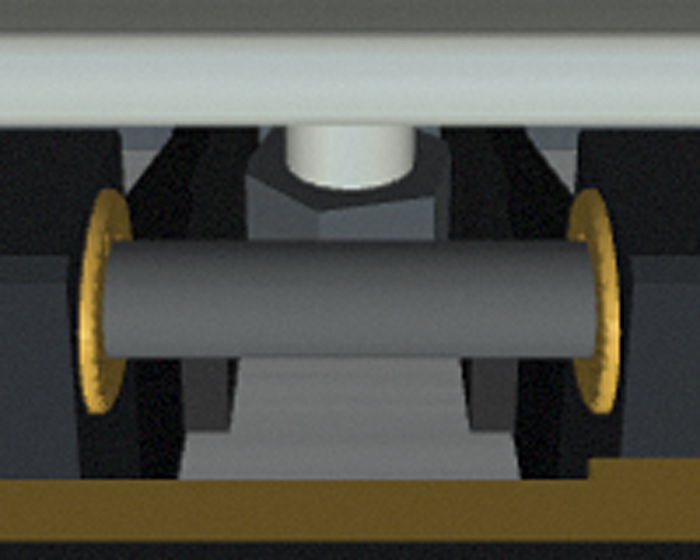

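View pics/side_i.png

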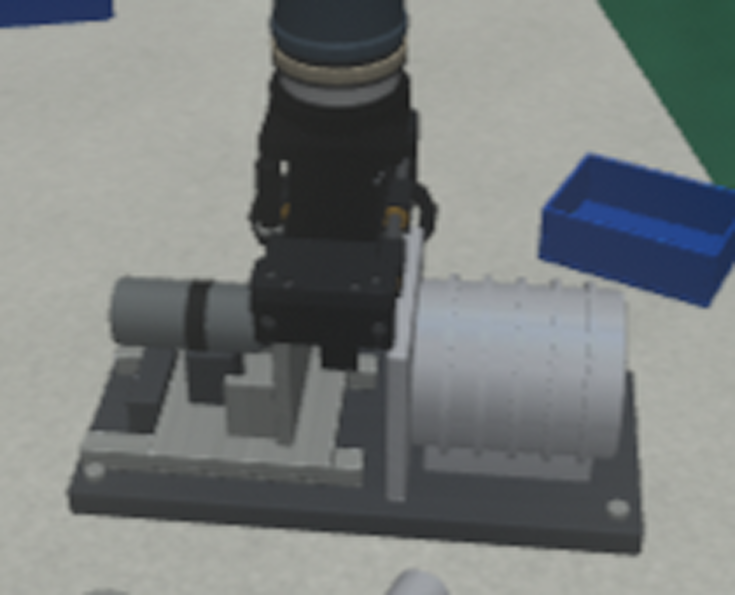

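Emit:
move_arm([
  {"hand":0,"x":0,"y":0.03,"z":0,"wx":0,"wy":0,"wz":0},
  {"hand":0,"x":0,"y":0.03,"z":0,"wx":0,"wy":0,"wz":0},
  {"hand":0,"x":0,"y":0,"z":0,"wx":0,"wy":0,"wz":0},
  {"hand":0,"x":0,"y":0,"z":0,"wx":0,"wy":0,"wz":0},
  {"hand":0,"x":0,"y":0,"z":0,"wx":0,"wy":0,"wz":0},
  {"hand":0,"x":0,"y":0,"z":0,"wx":0,"wy":0,"wz":0},
  {"hand":0,"x":0,"y":0,"z":0,"wx":0,"wy":0,"wz":0},
  {"hand":0,"x":0,"y":0,"z":0,"wx":0,"wy":0,"wz":0},
  {"hand":0,"x":0,"y":0,"z":0,"wx":0,"wy":0,"wz":0},
  {"hand":0,"x":0,"y":0,"z":0,"wx":0,"wy":0,"wz":0},
])

```text
time_s: 15.95
position: [0.6138, -0.1218, 0.0814]
tcp_rot: [[-0.969, 0.249, 0.0], [0.249, 0.969, 0.0], [-0.0, 0.0, -1.0]]
force: [0.1, 2.6, 4.3]
opening: 0.29
```

```bash
python3 shot.py j wrist
python3 - <<'E'
from h import *
from rig import bot
im=pickle.load(open("wrist_j.pkl","rb"))[1]["image"][230:390,180:380,::-1]; cv2.imwrite("pics/wj_c.png",cv2.resize(im,None,fx=3.5,fy=3.5,interpolation=cv2.INTER_CUBIC))
print(bot.read_state()["opening"]*87)
E
```

```text
15.95 [ 0.61379888 -0.12176034  0.08142887] [0.14280284 2.57511831 4.26320583] [ 0.67273116 -0.0752144  -0.00878967] 0.2901024042657858
24.81874135276733
```

View pics/wj_c.png

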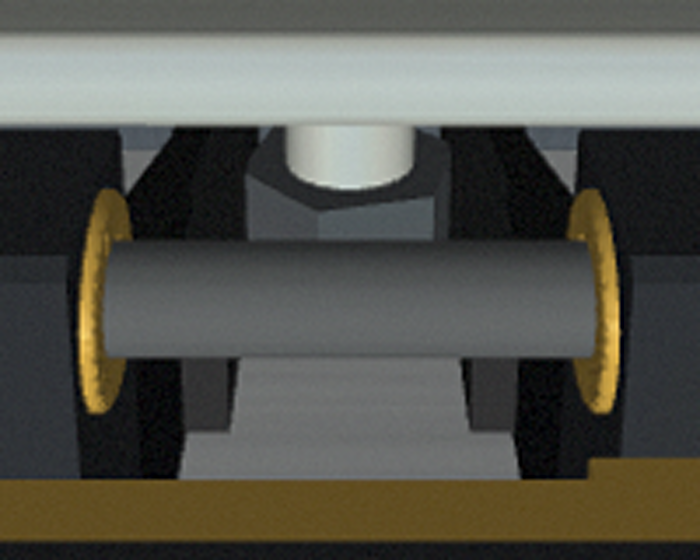

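Emit:
move_arm([
  {"hand":0,"x":0,"y":0,"z":0,"wx":0,"wy":0,"wz":0},
  {"hand":0,"x":0,"y":0,"z":0,"wx":0,"wy":0,"wz":0},
  {"hand":0,"x":0,"y":0,"z":0,"wx":0,"wy":0,"wz":0},
  {"hand":0,"x":0,"y":0,"z":0,"wx":0,"wy":0,"wz":0},
  {"hand":0,"x":0,"y":0,"z":0,"wx":0,"wy":0,"wz":0},
  {"hand":0,"x":0,"y":0,"z":0,"wx":0,"wy":0,"wz":0},
  {"hand":0,"x":0,"y":0,"z":0,"wx":0,"wy":0,"wz":0},
  {"hand":0,"x":0,"y":0,"z":0,"wx":0,"wy":0,"wz":0},
  {"hand":0,"x":0,"y":0,"z":0,"wx":0,"wy":0,"wz":0},
  {"hand":0,"x":0,"y":0,"z":0,"wx":0,"wy":0,"wz":0},
  {"hand":0,"x":0,"y":0,"z":0,"wx":0,"wy":0,"wz":0},
  {"hand":0,"x":0,"y":0,"z":0,"wx":0,"wy":0,"wz":0},
  {"hand":0,"x":0,"y":0,"z":0,"wx":0,"wy":0,"wz":0},
  {"hand":0,"x":0,"y":0,"z":0,"wx":0,"wy":0,"wz":0},
  {"hand":0,"x":0,"y":0,"z":0,"wx":0,"wy":0,"wz":0},
])

```text
time_s: 17.5
position: [0.6138, -0.1218, 0.0814]
tcp_rot: [[-0.969, 0.249, 0.0], [0.249, 0.969, 0.0], [-0.0, 0.0, -1.0]]
force: [-0.1, 2.9, 4.7]
opening: 0.287
```

```bash
python3 shot.py k wrist side scene
python3 - <<'E'
from h import *
from rig import bot
a,b,g=[pickle.load(open(f"wrist_{k}.pkl","rb"))[1]["image"][230:390,180:380,::-1] for k in "jki"]
cv2.imwrite("pics/wk_c.png",cv2.resize(b,None,fx=3.5,fy=3.5,interpolation=cv2.INTER_CUBIC))
for q in (a,g):
    d=cv2.absdiff(q,b).astype(int); print(d.mean(),d[35:75,60:130].mean())
print(bot.read_state()["opening"]*87)
E
```

```text
17.6 [ 0.61385353 -0.12175644  0.08143483] [-0.03242129  3.28768518  5.21472172] [ 0.61014896 -0.01700105 -0.03382514] 0.28495145199938193
2.1749791666666667 2.1175
2.223802083333333 2.243809523809524
24.97978105166963
```

View pics/wk_c.png

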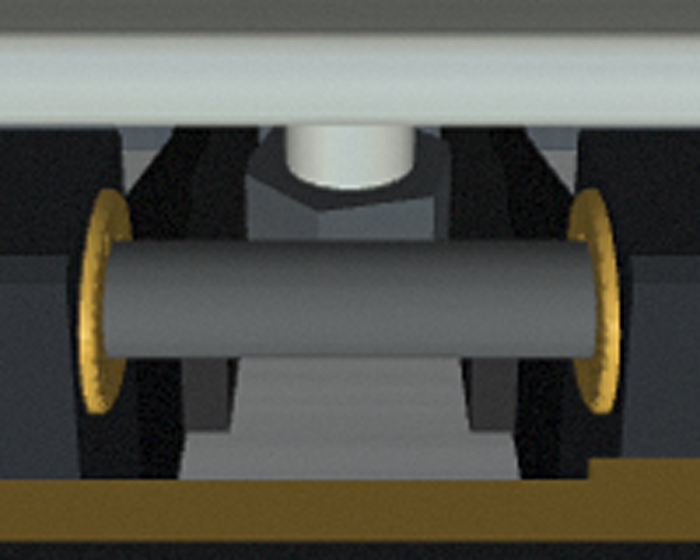

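Run:
```python
from h import *
a=pickle.load(open("d0.pkl","rb"))["scene"]["image"]; b=pickle.load(open("scene_k.pkl","rb"))[1]["image"]
sa=pickle.load(open("d0.pkl","rb"))["side"]["image"]; e=pickle.load(open("side_e.pkl","rb"))[1]["image"];k=pickle.load(open("side_k.pkl","rb"))[1]["image"]
def df(x,y,r): r0,r1,c0,c1=r; return cv2.absdiff(x,y)[r0:r1,c0:c1].mean()
print("torch",df(a,b,(290,330,155,242)),"bearing",df(a,b,(238,272,160,196)),"tray",df(a,b,(230,302,395,470)),"noise",df(a,b,(350,400,150,250)))
print("carriage e-k side",df(e,k,(225,262,220,265)))
cv2.imwrite("pics/scene_kf.png",b[:,:,::-1])
```

```text
torch 13.65287356321839 bearing 14.333605664488017 tray 10.829753086419753 noise 15.155533333333333
carriage e-k side 2.1109109109109108
```

View pics/scene_kf.png

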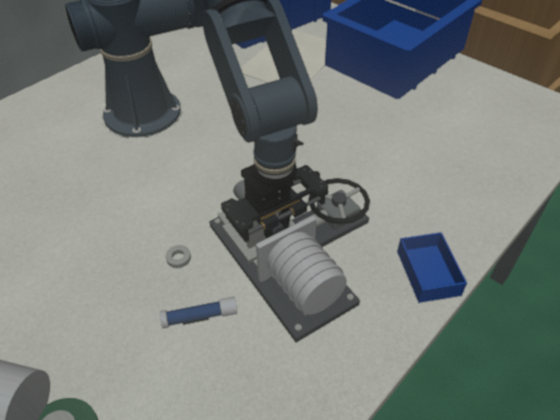

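View pics/side_k.png

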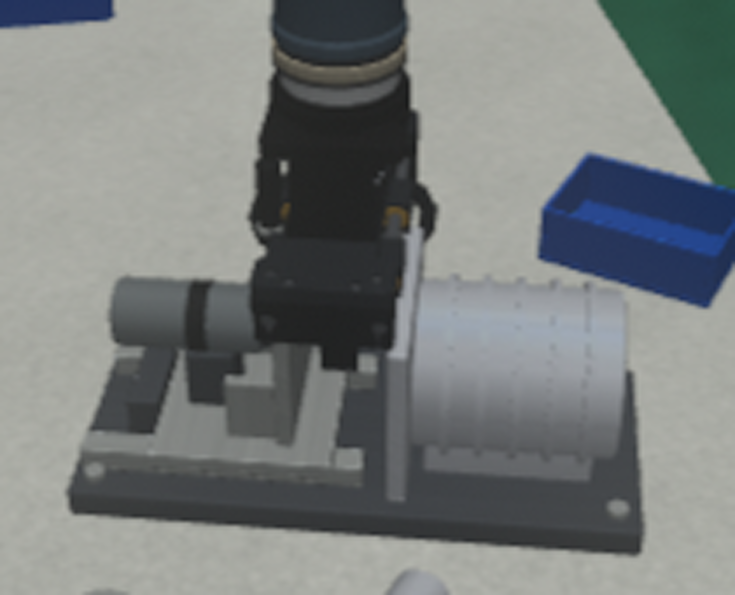

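```bash
python3 -c "
from rig import order; print(order.hand_in())"
```

```text
the job is handed in; nothing more can be done
None
```

The job is handed in at about 17.6 s: the carriage is at its stop, and the gripper is holding the bolt head from above.

**What I did:** I gripped the handwheel's handle and wound it anticlockwise about 1.1 turns. At the end the tool stopped advancing and the force rose to about 25 N. I eased the push off, released the handle and lifted clear. I then lined the jaws up with the fixture, lowered into the gap and gripped the bolt head from above, across its sides.

**Last checks:**
- **Carriage:** the handle ended at about 214°, against 213° expected at the stop. The gap measured about 56 mm, and the carriage looked unchanged in the side pictures after that.
- **Bolt:** its edge stayed at the same pixels in wrist pictures over about 2.7 s. Without the grip it would have turned about 15° in that time.
- **Grip:** the opening is about 25 mm, so the jaws are slightly off the flats (24 mm) rather than square on them. It held steady, with wrist force around 6 N.
- **Torch, bearing and tray:** all three are at the same pixel positions as at the start. The image-difference check on them was inconclusive because the overall brightness changed, so I compared them by eye.

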